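Show three coupons to the optical reader

ROBOT

A 7-joint arm with a two-finger parallel gripper is mounted at the origin on the work surface. World frame = base frame: x ahead of the robot, y to its left, z up, the work surface at z = 0. Lengths are in m, angles in rad, forces in N, time in s.
With the tool pointing down it reaches from about 0.35 to 0.9 m from the base axis. Payload 8.1 kg.
Tool frame: the origin (TCP) lies on the centre line of the jaws, within the pads' length; the fingertips stand 19 mm ahead of it and the grasp point (between the pads) is the TCP; z points along the fingers, y is the line along which they close (so a half turn about z gives the same grasp; the last joint's range is limited). The gripper opens to 92 mm and grips with 3 to 60 N. Pads are 19 mm wide; open, the fingers measure 130 mm over their backs; the gripper's body (75 mm by 190 mm) begins 47 mm behind the grasp point.
Start: joints at [-1.438, 0.434, 0.025, 1.573, -0.012, 1.134, -0.075], TCP at [0.146, 0.608, 0.246] pointing down, gripper open.
Joint ranges: [-2.62, 2.62], [-0.44, 2.09], [-1.27, 1.32], [0.08, 2.57], [-1.32, 4.46], [0.12, 2], [-2.74, 2.74]. Speed limits (rad/s): [2.22, 2.22, 3.01, 3.01, 3.14, 3.14, 3.14].

INTERFACE

Orientations are given as a rotation vector (axis times angle).
In Python, from station import r gives the robot as it stands. The module is installed in compiled form; this text tells all that it offers.
- The arm moves only by the tool play_rows, never from a script. Its argument "commands" is one flat list of numbers, 6 for each row, row after row: the shift along the tool's x, y, z each as a share of 0.6 m, from -1 to 1, then the turn, a rotation vector about the tool's x, y, z each as a share of pi rad, from -1 to 1. In form: [x, y, z, ax, ay, az, x, y, z, ax, ay, az, ...]. A call has 1 to 20 rows; each row is the pose to reach, as a shift and turn from the pose commanded when the call began, along the tool's axes at that moment, turning the shorter way round; what a row does not reach only later rows make up. A row lasts 1/12 s, in which the tool goes at most 41.7 mm and 7.16 degrees, less where a joint would pass 70% of its speed; a pose out of reach is approached as far as the arm can. A call with a number of a shift or a turn outside -1 to 1 is refused whole. A call with a gripper value outside its range is refused whole. "claw" is the opening, from 0 (shut) to 1 (fully open), set as the call begins (left out, the last holds). The fingers move at their own pace and stop on an object; "force" is the grip in N (left out, the last holds). Time passes only in rows, so rows that repeat a pose let the fingers close. It gives the time, the measured TCP pose, the force, the opening and the grip force at its end, in the units of the state.
- r.sense(): the state, without advancing time (a new reading comes with each control period).
- r.camera(name): name is "scene" or "side" or "wrist"; returns the picture (384x512x3 uint8, red, green, blue); there is no depth.
- r.camera_info(name): a dict with "fx", "fy", "cx", "cy" (pixels), "eye" and "orientation" of the camera in the world. Camera axes: x right, y up, looking along -z (the intrinsics and any distortion apply to the point x, -y, -z); pixel columns grow to the right and rows downward; lengths in m; the calibration is good to about 2 mm. A picture is of the moment at which its call begins: read the wrist's pose just before it. camera_info takes no time and is no camera call; for the wrist camera it gives the pose at the moment of the call.
- r.sign_off(): hands the job in; it is judged then, once.
The state is a dict: "time": time; "joints": joint angles; "qvel": joint speeds; "joint_torque": joint torques, N m; "tool_pos": TCP position; "tool_rot": TCP orientation; "force": force on the tool from outside, world axes, zero at the start; "torque": the same for the moment, N m; "finger_gap": finger opening in m; "grip_force": force on a finger pad.
Only numpy, scipy, OpenCV 4.12 (cv2) and the standard library are available. Lean on these libraries where they do the work, as an engineer would, in place of code of your own. Each camera call takes 0.05 s, during which the arm holds its last target. There are 200 camera calls.

TASK

Pick up the three-sided specimen holder by its stem and show its three sides one after another to the window of the optical reader: first the one with the round coupon, then the square one, then the narrow strip. Each time hold the holder upright and still for about a second, with the coupon squarely facing the window, centred on it and about 3 cm away. Then lower the holder upright into the shallow grey tray, letting go only once it stands on the tray's floor; do not bump the reader, and leave everything else on the bench where it is.

Things in the scene. Friction and masses are not known exactly. Their poses are not given: they have to be found in the camera images.
- holder: loose three-sided aluminium holder, about 350 g. Round foot 76 mm across, 8 mm high; prism from 8 to 78 mm height (sides 62 mm wide, 22 mm from the axis); round steel stem 18 mm across from 78 to 128 mm, gripped from above. A brown coupon on each side; a black mark of like shape on top beside it. Seen from above, counter-clockwise: round (+x), square, strip. Origin: centre of underside, z up
- side_round (a point): centre of the holder side that carries the round coupon (brown disc, 46 mm), 22 mm out from the holder's axis and 43 mm above its underside; x points straight out of that side, z up along the holder
- side_square (a point): centre of the holder side that carries the square coupon (brown, 42 mm), 22 mm out from the holder's axis and 43 mm above its underside; x points straight out of that side, z up along the holder
- side_strip (a point): centre of the holder side that carries the narrow strip (brown, upright, 14 x 62 mm), 22 mm out from the holder's axis and 43 mm above its underside; x points straight out of that side, z up along the holder
- window (a point): centre of the reader's round window, 73 mm above the bench; x points level into the reader, so the coupon belongs about 30 mm out along -x with its outward direction along +x; z up
- reader: fixed white optical reader with an orange top, 150 x 110 mm (its x, y), 93 mm high, origin under its centre. From the face on its -x side a black barrel 40 mm across sticks out 25 mm; the window is the end of that barrel, 100 mm from the origin
- tray: fixed shallow grey plastic tray, 140 x 140 mm outside, 18 mm high, walls and floor 5 mm thick, open above; origin at the centre of its underside
- tape: bystander: roll of pale tape lying flat, 90 mm across, 25 mm high; origin at the centre of its underside
- pen: bystander: blue pen lying down, 140 mm long along its x, 10 mm thick
- jar: bystander: amber glass jar with a white cap, 66 mm across, 100 mm high; origin under its base
- screwdriver: bystander: screwdriver lying on the bench along its own x, about 200 mm long, under 35 mm high
- clamp: bystander: dark steel specimen clamp, 60 x 90 mm (its x, y), 54 mm high; origin under its base
- discs: bystander: stack of round white paper discs, 100 mm across, 8 mm high
Not all that is in view belongs to the job. What is shaped like the holder but blue or turquoise is not meant.

How it is judged:
On the way, in this order (a step that is already met when the one before it is completed fails the run):
1. the side with the round coupon is held still, upright and squarely before the window (within 0.22 rad, 14 mm sideways, 15 mm in height, 10 to 50 mm away) (x of side_round in the frame of window between -0.05 and -0.01 m and y of side_round in the frame of window between -0.014 and 0.014 m and z of side_round in the frame of window between -0.015 and 0.015 m and angle between the x axis of side_round and the x axis of window, either way round below 0.22 rad and angle between holder's own z axis and vertical below 0.22 rad and linear speed of holder below 0.03 m/s and contact force between the fingers and holder above 1 N), for 0.7 s.
2. the side with the square coupon is held still, upright and squarely before the window (within 0.22 rad, 14 mm sideways, 15 mm in height, 10 to 50 mm away) (x of side_square in the frame of window between -0.05 and -0.01 m and y of side_square in the frame of window between -0.014 and 0.014 m and z of side_square in the frame of window between -0.015 and 0.015 m and angle between the x axis of side_square and the x axis of window, either way round below 0.22 rad and angle between holder's own z axis and vertical below 0.22 rad and linear speed of holder below 0.03 m/s and contact force between the fingers and holder above 1 N), for 0.7 s.
3. the side with the narrow strip is held still, upright and squarely before the window (within 0.22 rad, 14 mm sideways, 15 mm in height, 10 to 50 mm away) (x of side_strip in the frame of window between -0.05 and -0.01 m and y of side_strip in the frame of window between -0.014 and 0.014 m and z of side_strip in the frame of window between -0.015 and 0.015 m and angle between the x axis of side_strip and the x axis of window, either way round below 0.22 rad and angle between holder's own z axis and vertical below 0.22 rad and linear speed of holder below 0.03 m/s and contact force between the fingers and holder above 1 N), for 0.7 s.
4. the holder is lowered on to the tray's floor (within 7 mm of it) while still in the fingers (horizontal distance between holder and tray below 0.045 m and z of holder in the frame of tray between 0 and 0.012 m and angle between holder's own z axis and vertical below 0.12 rad and contact force between the fingers and holder above 1 N), for 0.1 s.
At the end, for the whole second after the job is handed in: the holder stands upright (within 0.12 rad), at rest, on the floor of the grey tray (its underside within 7 mm of the floor, its axis within 45 mm of the tray's centre) (horizontal distance between holder and tray below 0.045 m and z of holder in the frame of tray between 0 and 0.012 m and angle between holder's own z axis and vertical below 0.12 rad and linear speed of holder below 0.02 m/s and angular speed of holder below 0.1 rad/s); the robot touches nothing.
It fails at once if the reader is bumped by the holder or the robot (more than 2 N) (contact force between any of holder, the fingers, the arm and reader above 2 N).
It fails at once if a bystander is moved by more than 25 mm (distance of any of tape, pen, jar, screwdriver, clamp, discs from where it was at the start of the episode above 0.025 m).
It also fails if it takes over 59 s, if anything falls off the work surface, if the arm or the gripper's body presses on something with over 40 N, if the wrist force passes 120 N, or if a joint passes its speed limit or range.

## Working session

There is one attempt and no reset: what is moved stays moved. The work goes in short steps, Python scripts to look and compute and a tool call to move; the robot and the scene stay as the last step left them, time stands still between calls to the robot, and variables do not carry over. Pictures are saved under pics/ and viewed, at most 10 in all, crops included, and the job is handed in when it is done.

Besides the shell and the picture viewer there is one more tool, called by a JSON object that holds its "name" and its "arguments", one argument or row to a line. play_rows: Moves the arm, as the interface text tells. Shift numbers are shares of 0.6 m and turn numbers shares of pi rad, none past 1 either way. Its arguments: {"type":"object","properties":{"commands":{"type":"array","items":{"type":"number"}},"claw":{"type":"number"},"force":{"type":"number"}},"required":["commands"]}

```bash
mkdir -p pics; python3 - <<'E'
from station import r
import cv2, numpy as np
s=r.sense(); print({k:np.round(v,3).tolist() for k,v in s.items()})
for n in ["scene","side","wrist"]:
    i=r.camera_info(n); print(n,i)
    cv2.imwrite(f"pics/{n}0.png",r.camera(n)[:,:,::-1])
a=[cv2.imread(f"pics/{n}0.png") for n in ["scene","side"]]
E
```

```text
{'time': 0.0, 'joints': [-1.438, 0.435, 0.025, 1.574, -0.012, 1.134, -0.075], 'qvel': [-0.001, 0.002, -0.001, 0.001, 0.001, -0.0, 0.001], 'joint_torque': [-0.0, -66.787, 0.985, -31.446, -0.061, 0.043, 0.0], 'tool_pos': [0.146, 0.607, 0.245], 'tool_rot': [-0.37, -3.12, 0.002], 'force': [0.315, 0.541, 0.527], 'torque': [-0.013, 0.012, 0.061], 'grip_force': 0.0, 'finger_gap': 0.092}
scene {'fx': 370.7002702906227, 'fy': 370.7002702906227, 'cx': 255.7983119758209, 'cy': 188.1679435514551, 'eye': array([1.27137228, 0.08596226, 0.70611182]), 'orientation': array([0.65119533, 0.7495291 , 1.61912901])}
side {'fx': 380.4294922427141, 'fy': 380.4294922427141, 'cx': 255.34010505310272, 'cy': 192.31000259698126, 'eye': array([-0.08596933, -0.72892844,  0.59965351]), 'orientation': array([ 0.99674949, -0.39004661, -0.63874566])}
wrist {'fx': 322.6016204468368, 'fy': 322.6016204468368, 'cx': 261.0050510032705, 'cy': 193.5878025662587, 'eye': array([0.07380588, 0.62502119, 0.38401469]), 'orientation': array([-0.23823129, -0.18580766,  1.32544736])}
```

View pics/scene0.png

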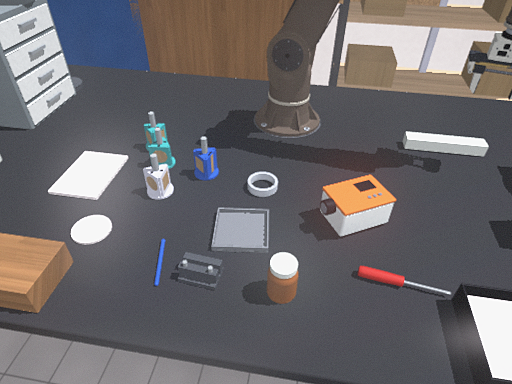

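View pics/side0.png

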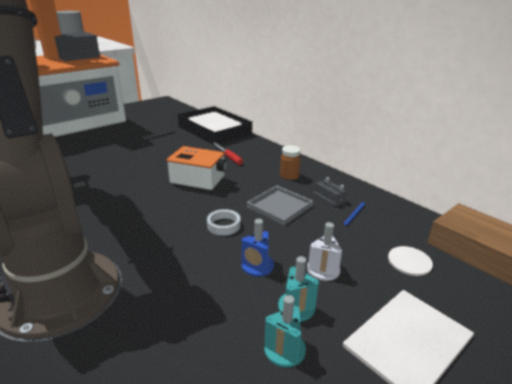

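Candidates: silver holder at scene (158,180) / side (325,255); decoys are turquoise at scene (155,135) and (160,152), and blue at (206,163). The reader is at scene (357,203), with its barrel pointing left at (327,207). The tray is at (241,230). I choose the silver one and check it in a crop.

```bash
cat > h.py <<'E'
import cv2, numpy as np
from scipy.spatial.transform import Rotation as R
def ray(i,uv):
    uv=np.atleast_2d(uv).astype(float)
    d=np.c_[(uv[:,0]-i['cx'])/i['fx'],-(uv[:,1]-i['cy'])/i['fy'],-np.ones(len(uv))]
    return R.from_rotvec(i['orientation']).apply(d)
def plane(i,uv,z):
    d=ray(i,uv); return (i['eye']+d*((z-i['eye'][2])/d[:,2])[:,None])[:,:2]
def proj(i,p):
    c=R.from_rotvec(i['orientation']).inv().apply(np.atleast_2d(p)-i['eye'])
    return np.c_[i['cx']-i['fx']*c[:,0]/c[:,2], i['cy']+i['fy']*c[:,1]/c[:,2]]
def tri(i1,u1,i2,u2):
    d1,d2=ray(i1,u1)[0],ray(i2,u2)[0]
    t=np.linalg.lstsq(np.c_[d1,-d2],i2['eye']-i1['eye'],rcond=None)[0]
    a,b=i1['eye']+t[0]*d1,i2['eye']+t[1]*d2
    return (a+b)/2,np.linalg.norm(a-b)
E
python3 - <<'E'
from h import *
from station import r
I={n:r.camera_info(n) for n in("scene","side")}
im={n:cv2.imread(f"pics/{n}0.png") for n in I}
for n in I:
    hsv=cv2.cvtColor(im[n],cv2.COLOR_BGR2HSV)
    m=cv2.inRange(hsv,(3,170,150),(18,255,255))
    c=[c for c in cv2.findContours(m,cv2.RETR_EXTERNAL,cv2.CHAIN_APPROX_NONE)[0] if cv2.contourArea(c)>200]
    for k in c:
        p=plane(I[n],k[:,0],.093).astype(np.float32)
        print(n,cv2.boundingRect(k),np.round(cv2.minAreaRect(p)[0],4),np.round(cv2.minAreaRect(p)[1],3),cv2.minAreaRect(p)[2])
t=[]
for n,(x,y) in [("scene",(128,148)),("side",(285,210)),("scene",(300,170)),("side",(150,135))]:
    w=(80,60) if n=="scene" and x<200 else (80,60) if n=="side" and x>200 else (110,82)
    c=im[n][y:y+w[1],x:x+w[0]]; t.append(cv2.resize(c,(400,300),interpolation=cv2.INTER_CUBIC))
cv2.imwrite("pics/c1.png",np.vstack([np.hstack(t[:2]),np.hstack(t[2:])]))
E
```

```text
side (78, 0, 50, 40) [2.1527 5.2642] [5.411 0.649] 68.31063079833984
```

View pics/c1.png

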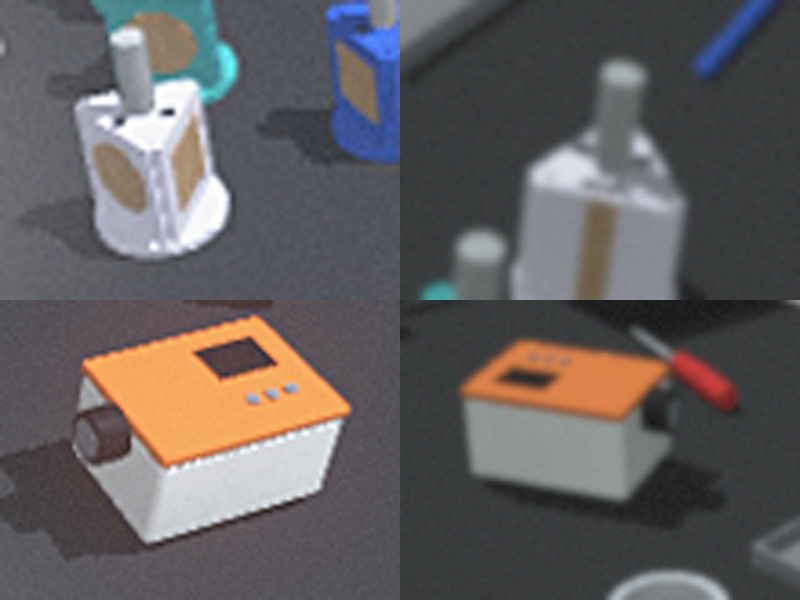

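View pics/wrist0.png

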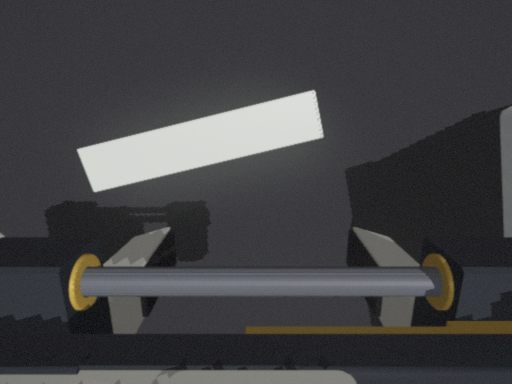

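The crop confirms the silver holder. The round coupon shows at scene (152,184) with the square at (165,184), and the side view shows the strip at (324,260). The stem top is at scene (153.6,155) / side (329.4,224). The wrist view shows only a white bar and the jaws. Next I measure poses.

```bash
python3 - <<'E'
from h import *
from station import r
I={n:r.camera_info(n) for n in("scene","side")}
im={n:cv2.imread(f"pics/{n}0.png") for n in I}
roi={"scene":(310,165,90,70),"side":(160,135,75,60)}
roit={"scene":(205,200,75,60),"side":(240,180,80,50)}
for n in I:
    hsv=cv2.cvtColor(im[n],cv2.COLOR_BGR2HSV)
    x,y,w,h=roi[n]; m=np.zeros(hsv.shape[:2],np.uint8); m[y:y+h,x:x+w]=cv2.inRange(hsv,(3,110,90),(22,255,255))[y:y+h,x:x+w]
    k=max(cv2.findContours(m,cv2.RETR_EXTERNAL,cv2.CHAIN_APPROX_NONE)[0],key=cv2.contourArea)
    b=cv2.minAreaRect(plane(I[n],k[:,0],.093).astype(np.float32))
    print(n,"reader",np.round(b[0],4),np.round(b[1],3),round(b[2],1)); print(np.round(cv2.boxPoints(b),3).tolist())
    x,y,w,h=roit[n]; m[:]=0; m[y:y+h,x:x+w]=cv2.inRange(cv2.cvtColor(im[n],cv2.COLOR_BGR2GRAY),75,255)[y:y+h,x:x+w]
    k=max(cv2.findContours(m,cv2.RETR_EXTERNAL,cv2.CHAIN_APPROX_NONE)[0],key=cv2.contourArea)
    b=cv2.minAreaRect(plane(I[n],k[:,0],.014).astype(np.float32))
    print(n,"tray",cv2.boundingRect(k),np.round(b[0],4),np.round(b[1],3),round(b[2],1))
print("stem",tri(I["scene"],(153.6,155),I["side"],(329.4,224)), plane(I["scene"],(153.6,155),.128),plane(I["side"],(329.4,224),.128))
ax=tri(I["scene"],(153.6,155),I["side"],(329.4,224))[0][:2]
for n,l,uv in[("scene","round",(152,183.6)),("scene","square",(165.4,183.6)),("side","strip",(324.4,260))]:
    d=plane(I[n],uv,.043)[0]-ax; print(l,np.round(d,4),np.degrees(np.arctan2(d[1],d[0])))
print("window",tri(I["scene"],(324.5,208),I["side"],(333,165)))
for l,uv in [("turqA",(151.5,116)),("turqB",(157,131)),("blue",(204,140))]: print(l,plane(I["scene"],uv,.128))
E
```

```text
scene reader [0.5134 0.2315] [0.117 0.157] 31.1
[[0.421999990940094, 0.26899999380111694], [0.5040000081062317, 0.1340000033378601], [0.6039999723434448, 0.1940000057220459], [0.5230000019073486, 0.32899999618530273]]
scene tray (205, 200, 75, 60) [ 0.61   -0.0546] [0.212 0.208] 10.5
side reader [0.5072 0.2299] [0.127 0.16 ] 31.3
[[0.41100001335144043, 0.26499998569488525], [0.49399998784065247, 0.1289999932050705], [0.6029999852180481, 0.19499999284744263], [0.5199999809265137, 0.3310000002384186]]
side tray (246, 185, 67, 39) [ 0.6074 -0.0549] [0.166 0.155] 7.1
stem (array([ 0.49432963, -0.32089493,  0.12745828]), np.float64(0.0011048430708642143)) [[ 0.49469907 -0.32008272]] [[ 0.49388298 -0.32187875]]
round [ 0.0214 -0.0102] -25.45627671127212
square [0.0145 0.0269] 61.71708428475946
strip [-0.0169 -0.0125] -143.53840355213183
window (array([0.76152201, 0.02521698, 0.14891032]), np.float64(0.2687989135021381))
turqA [[ 0.2906819  -0.40774344]]
turqB [[ 0.37399018 -0.3571823 ]]
blue [[ 0.39589937 -0.20647066]]
```

```bash
cat >> h.py <<'E'
def row(s,p,th):
    """shares for target TCP p (world), tool y azimuth th (deg), tool down"""
    t=np.radians(th); y=np.array([np.cos(t),np.sin(t),0]); z=np.array([0,0,-1.]); x=np.cross(y,z)
    R0=R.from_rotvec(s['tool_rot']); Rt=R.from_matrix(np.c_[x,y,z])
    sh=R0.inv().apply(np.array(p)-s['tool_pos'])/.6; a=(R0.inv()*Rt).as_rotvec()/np.pi
    return np.round(np.r_[sh,a],4).tolist()
E
python3 - <<'E'
from h import *
from station import r
i=r.camera_info("wrist"); s=r.sense(); R0=R.from_rotvec(s['tool_rot'])
print("cam in tool",R0.inv().apply(i['eye']-s['tool_pos']),"look",R0.inv().apply(R.from_rotvec(i['orientation']).apply([0,0,-1])))
print("win px",proj(r.camera_info("scene"),[.5645,.1456,.073]))
for p,th in [((.50,.40,.28),30),((.58,.10,.28),0),((.472,-.392,.25),-17)]: print(row(s,p,th))
E
```

```text
cam in tool [ 0.07426101  0.00020809 -0.1389906 ] look [-2.76560417e-01 -5.60747509e-05  9.60996531e-01]
win px [[322.72546032 208.10632472]]
[-0.6545, -0.1982, -0.0578, -0.0004, 0.0002, 0.2583]
[-0.901, -0.6532, -0.0573, -0.0003, 0.0003, 0.4249]
[-0.9176, -1.4925, -0.0062, -0.0003, 0.0003, 0.5194]
```

{"name": "play_rows", "arguments": {
  "commands": [-0.65,-0.2,-0.06,0,0,0.26,-0.65,-0.2,-0.06,0,0,0.26,-0.65,-0.2,-0.06,0,0,0.26,-0.65,-0.2,-0.06,0,0,0.26,-0.65,-0.2,-0.06,0,0,0.26,-0.65,-0.2,-0.06,0,0,0.26,-0.65,-0.2,-0.06,0,0,0.26,-0.65,-0.2,-0.06,0,0,0.26,-0.65,-0.2,-0.06,0,0,0.26,-0.65,-0.2,-0.06,0,0,0.26,-0.9,-0.65,-0.06,0,0,0.42,-0.9,-0.65,-0.06,0,0,0.42,-0.9,-0.65,-0.06,0,0,0.42,-0.9,-0.65,-0.06,0,0,0.42,-0.9,-0.65,-0.06,0,0,0.42,-0.9,-0.65,-0.06,0,0,0.42,-0.9,-0.65,-0.06,0,0,0.42,-0.9,-0.65,-0.06,0,0,0.42,-0.9,-0.65,-0.06,0,0,0.42,-0.9,-0.65,-0.06,0,0,0.42]
}}

```text
time: 1.82
tool_pos: [0.58, 0.101, 0.2816]
tool_rot: [-2.207, -2.235, 0.0]
force: [0.1, 0.5, -0.7]
finger_gap: 0.0918
grip_force: 0.0
```

```bash
python3 - <<'E'
from h import *
from station import r
s=r.sense(); print(s['time'],s['tool_pos'],s['joints'])
print(row(s,(.494,-.321,.25),-17))
E
```

```text
1.8167 [0.58001324 0.10102278 0.28161021] [-0.6257844   0.3663908   0.50584714  1.6431707  -0.18882372  1.18118037
 -0.06332847]
[-0.7015, -0.1522, 0.0527, -0.0001, 0.0, 0.0985]
```

{"name": "play_rows", "arguments": {
  "commands": [-0.7,-0.15,0.053,0,0,0.1,-0.7,-0.15,0.053,0,0,0.1,-0.7,-0.15,0.053,0,0,0.1,-0.7,-0.15,0.053,0,0,0.1,-0.7,-0.15,0.053,0,0,0.1,-0.7,-0.15,0.053,0,0,0.1,-0.7,-0.15,0.053,0,0,0.1,-0.7,-0.15,0.053,0,0,0.1,-0.7,-0.15,0.053,0,0,0.1,-0.7,-0.15,0.053,0,0,0.1,-0.7,-0.15,0.053,0,0,0.1,-0.7,-0.15,0.053,0,0,0.1,-0.7,-0.15,0.053,0,0,0.1,-0.7,-0.15,0.053,0,0,0.1,-0.7,-0.15,0.053,0,0,0.1],
  "claw": 0.6
}}

```text
time: 3.07
tool_pos: [0.4977, -0.3165, 0.2497]
tool_rot: [-2.523, -1.87, -0.001]
force: [0.5, 0.4, -0.2]
finger_gap: 0.0558
grip_force: 0.0
```

```bash
python3 - <<'E'
from h import *
from station import r
s=r.sense(); i=r.camera_info("wrist"); im=r.camera("wrist")[:,:,::-1]
np.save("wi.npy",np.r_[i['fx'],i['cx'],i['cy'],i['eye'],i['orientation']])
cv2.imwrite("pics/w1raw.png",im); print(s['time'],s['tool_pos'],s['joints'])
print(proj(i,[.494,-.321,.128]),proj(i,[.494,-.321,.078]))
cv2.imwrite("pics/w1.png",cv2.resize(im,(768,576),interpolation=cv2.INTER_CUBIC))
E
```

```text
3.0667 [ 0.497742   -0.31651528  0.24972959] [ 0.01056507  0.41973483  0.66525635  1.69468756 -0.28366246  1.12593353
  0.4622066 ]
[[258.06707302 199.66134205]] [[258.51050122 184.92007182]]
```

View pics/w1.png

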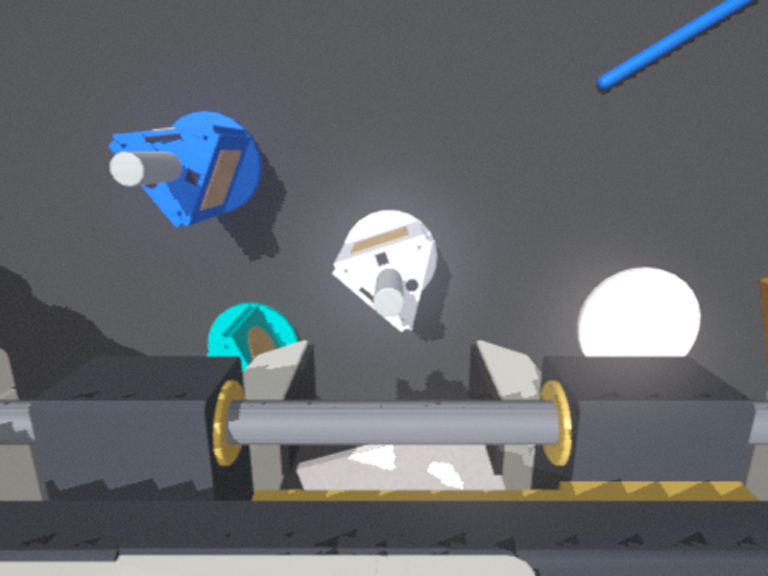

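The wrist view shows the holder: stem tip at raw (258.7,200.7), as predicted. Its top marks are square (254,172.5), round (275,190) and strip (243.5,195). The silver prism is clear of the decoys.

```bash
python3 - <<'E'
from h import *
from station import r
w=np.load("wi.npy"); i=dict(fx=w[0],fy=w[0],cx=w[1],cy=w[2],eye=w[3:6],orientation=w[6:9])
ax=plane(i,np.array([[388.5,301]])/1.5,.128)[0]; print("axis",ax)
c=plane(i,np.array([[335,269],[434,239],[407,328]])/1.5,.078); print("corner centroid",c.mean(0))
m=plane(i,np.array([[381.5,259],[412.5,285],[365,293]])/1.5,.078)
for l,o,p in zip(["sq","rd","st"],[120,0,240],m):
    d=p-ax; print(l,np.round(d,4),(np.degrees(np.arctan2(d[1],d[0]))-o+180)%360-180)
e=np.diff(plane(i,np.array([[353,250],[408,233]])/1.5,.064),axis=0)[0]
print("sq coupon normal -120:",np.degrees(np.arctan2(e[1],e[0]))+90-120,np.degrees(np.arctan2(e[1],e[0]))-90-120)
s=r.sense(); print(row(s,(ax[0],ax[1],.15),-17),row(s,(ax[0],ax[1],.106),-17))
E
```

```text
axis [ 0.49449419 -0.32208017]
corner centroid [ 0.49622832 -0.32317881]
sq [-0.0008  0.0142] -26.854276688686127
rd [ 0.0137 -0.0087] -32.425421134843475
st [-0.0182 -0.0048] -45.246433101915386
sq coupon normal -120: -29.600172593902897 -209.6001725939029
[-0.0102, -0.0024, 0.1664, -0.0, -0.0003, 0.0005] [-0.0102, -0.0024, 0.2397, -0.0, -0.0003, 0.0005]
```

{"name": "play_rows", "arguments": {
  "commands": [-0.01,-0.0024,0.1,0,0,0,-0.01,-0.0024,0.16,0,0,0,-0.01,-0.0024,0.2,0,0,0,-0.01,-0.0024,0.24,0,0,0,-0.01,-0.0024,0.24,0,0,0,-0.01,-0.0024,0.24,0,0,0,-0.01,-0.0024,0.24,0,0,0]
}}

```text
time: 3.7
tool_pos: [0.4945, -0.3245, 0.1076]
tool_rot: [2.525, 1.866, 0.001]
force: [-0.2, 0.3, -0.2]
finger_gap: 0.055
grip_force: 0.0
```

{"name": "play_rows", "arguments": {
  "commands": [0,0,0,0,0,0,0,0,0,0,0,0,0,0,0,0,0,0,0,0,0,0,0,0,0,0,0,0,0,0,0,0,0,0,0,0,0,0,0,0,0,0,0,0,0,0,0,0,0,0,0,0,0,0],
  "claw": 0,
  "force": 40
}}

```text
time: 4.45
tool_pos: [0.4934, -0.3244, 0.1061]
tool_rot: [2.527, 1.866, 0.0]
force: [-1.1, 1.1, 3.7]
finger_gap: 0.0172
grip_force: 40.0
```

```bash
python3 - <<'E'
from h import *
from station import r
s=r.sense(); s['tool_rot']=-s['tool_rot'] if False else s['tool_rot']
print(row(s,(.494,-.324,.23),-17)); print(row(s,(.627,.043,.20),-17)); print(row(s,(.627,.043,.20),55)); print(row(s,(.627,.043,.20),135))
E
```

```text
[0.0009, 0.0008, -0.2065, 0.0001, -0.0, -0.0006]
[0.6507, 0.0326, -0.1565, 0.0001, -0.0, -0.0006]
[0.6507, 0.0326, -0.1565, 0.0001, 0.0, -0.4006]
[0.6507, 0.0326, -0.1565, 0.0001, 0.0001, -0.8451]
```

{"name": "play_rows", "arguments": {
  "commands": [0,0,-0.04,0,0,0,0,0,-0.08,0,0,0,0,0,-0.13,0,0,0,0,0,-0.18,0,0,0,0,0,-0.2,0,0,0,0.04,0,-0.2,0,0,-0.03,0.09,0.005,-0.2,0,0,-0.06,0.14,0.01,-0.2,0,0,-0.09,0.19,0.01,-0.2,0,0,-0.12,0.24,0.015,-0.19,0,0,-0.15,0.29,0.015,-0.19,0,0,-0.18,0.34,0.02,-0.18,0,0,-0.21,0.39,0.02,-0.18,0,0,-0.24,0.44,0.025,-0.17,0,0,-0.27,0.49,0.025,-0.17,0,0,-0.3,0.54,0.03,-0.16,0,0,-0.33,0.59,0.03,-0.16,0,0,-0.36,0.63,0.03,-0.157,0,0,-0.39,0.65,0.033,-0.157,0,0,-0.4,0.65,0.033,-0.157,0,0,-0.4]
}}

```text
time: 6.12
tool_pos: [0.6272, 0.0466, 0.1986]
tool_rot: [-0.939, -2.996, -0.002]
force: [0.0, -0.5, -2.8]
finger_gap: 0.0172
grip_force: 40.0
```

```bash
python3 - <<'E'
from h import *
from station import r
s=r.sense(); print(s['time'],s['tool_pos'],np.round(s['joints'],2),s['grip_force'],s['finger_gap']); print(row(s,(.627,.043,.20),135))
E
```

```text
6.1167 [0.62715111 0.04655749 0.1986307 ] [-0.34  0.49  0.27  1.64 -0.15  1.04  0.94] 39.99905526638031 0.01720128335821014
[-0.0032, -0.005, -0.0023, 0.0006, -0.0005, -0.4433]
```

{"name": "play_rows", "arguments": {
  "commands": [0,0,0,0,0,-0.04,0,0,0,0,0,-0.08,0,0,0,0,0,-0.12,0,0,0,0,0,-0.16,0,0,0,0,0,-0.2,0,0,0,0,0,-0.24,0,0,0,0,0,-0.28,0,0,0,0,0,-0.32,0,0,0,0,0,-0.36,0,0,0,0,0,-0.4,0,0,0,0,0,-0.43,0,0,0,0,0,-0.443,0,0,0,0,0,-0.443,0,0,0,0,0,-0.443,0,0,0,0,0,-0.443]
}}

```text
time: 7.37
tool_pos: [0.6267, 0.0416, 0.1998]
tool_rot: [1.187, -2.908, 0.0]
force: [0.5, 0.4, -3.1]
finger_gap: 0.0176
grip_force: 40.0
```

```bash
python3 - <<'E'
from h import *
from station import r
s=r.sense(); print(s['time'],s['tool_pos'],np.round(s['joints'],2),np.degrees(np.arctan2(*R.from_rotvec(s['tool_rot']).apply([0,1,0])[[1,0]])))
t=[]
im={n:r.camera(n)[:,:,::-1] for n in("scene","side","wrist")}
for n in im: cv2.imwrite(f"pics/{n}2.png",im[n])
c={}
for n in("scene","side"):
    u,v=proj(r.camera_info(n),[*s['tool_pos'][:2],.12])[0].astype(int); x,y=max(u-50,0),max(v-55,0)
    x=min(x,412);c[n]=(x,y);t.append(cv2.resize(im[n][y:y+75,x:x+100],(400,300),interpolation=cv2.INTER_CUBIC))
t.append(cv2.resize(im["wrist"],(400,300)))
x,y=300,160;t.append(cv2.resize(im["scene"][y:y+75,x:x+100],(400,300),interpolation=cv2.INTER_CUBIC))
print(c); cv2.imwrite("pics/c2.png",np.vstack([np.hstack(t[:2]),np.hstack(t[2:])]))
E
```

```text
7.3667 [0.62673685 0.04156168 0.19975161] [-0.11  0.48 -0.06  1.62  0.03  1.05  2.17] 134.42015296117995
{'scene': (np.int64(229), np.int64(150)), 'side': (np.int64(213), np.int64(102))}
```

View pics/c2.png

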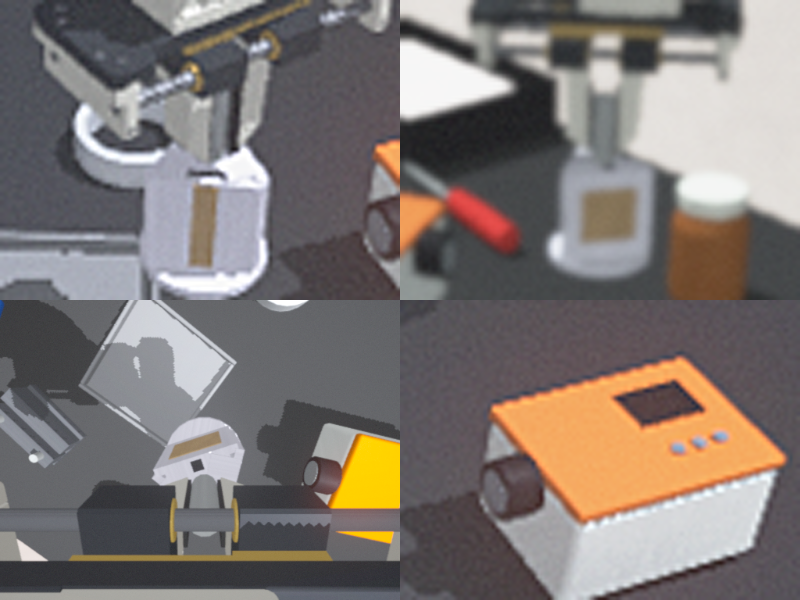

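Scene crop: the strip faces the camera at (280,207). Side crop: the square is at (265,156). The wrist crop shows the square coupon near raw (250,190) and the barrel near raw (405,224). The holder hangs upright. I refine the yaw and window position from the wrist image.

```bash
python3 - <<'E'
from h import *
from station import r
i=r.camera_info("wrist"); im=cv2.imread("pics/wrist2.png"); hsv=cv2.cvtColor(im,cv2.COLOR_BGR2HSV)
m=cv2.inRange(hsv,(8,70,60),(25,200,200)); m[:155]=0; m[215:]=0; m[:,:205]=0; m[:,300:]=0
k=max(cv2.findContours(m,cv2.RETR_EXTERNAL,cv2.CHAIN_APPROX_NONE)[0],key=cv2.contourArea); print(cv2.boundingRect(k),cv2.contourArea(k))
b=cv2.boxPoints(cv2.minAreaRect(k)); print(b.tolist())
cols=np.arange(k[:,0,0].min()+8,k[:,0,0].max()-8)
for nm,f,z in(("low",min,.116),("up",max,.158)):
    v=[f(k[k[:,0,0]==c,0,1]) for c in cols]; a,b0=np.polyfit(cols,v,1)
    p=plane(i,[[cols[0],a*cols[0]+b0],[cols[-1],a*cols[-1]+b0]],z); e=p[1]-p[0]
    print(nm,np.degrees(np.arctan2(e[1],e[0]))-90,"mid",p.mean(0))
S=r.camera_info("scene"); D=r.camera_info("side"); tcp=r.sense()['tool_pos'][:2]
for n,uv,o in((S,(279.75,206.75),240),(D,(265,155.75),120)):
    d=plane(n,uv,.1368)[0]-tcp; print(np.round(d,4),(np.degrees(np.arctan2(d[1],d[0]))-o)%360)
print("win exp wrist",proj(i,[.5645,.1456,.073]),"scene",proj(S,[.5645,.1456,.073]),"side",proj(D,[.5645,.1456,.073]))
x,y=350,180;t=[cv2.resize(im[y:y+75,x:x+100],(400,300),interpolation=cv2.INTER_CUBIC)]
x,y=310,190;t+=[cv2.resize(cv2.imread("pics/scene0.png")[y:y+36,x:x+48],(400,300),interpolation=cv2.INTER_CUBIC)]
cv2.imwrite("pics/c3.png",np.hstack(t))
E
```

```text
(217, 169, 66, 35) 853.0
[[212.599853515625, 189.2128143310547], [278.4268798828125, 168.2041778564453], [282.89483642578125, 182.2037811279297], [217.06781005859375, 203.21241760253906]]
low 62.95459663223431 mid [0.61781214 0.02107085]
up 62.8578321930529 mid [0.61574837 0.02120682]
[0.022  0.0008] 121.97647807574481
[-0.0135 -0.0229] 119.42314276972127
win exp wrist [[394.58228766 221.61572848]] scene [[322.72546032 208.10632472]] side [[226.15462916 165.3332987 ]]
```

View pics/c3.png

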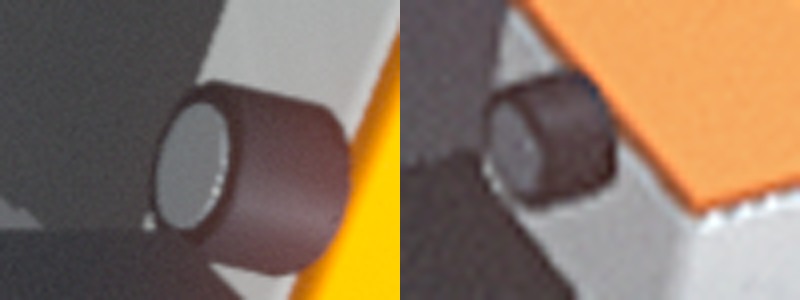

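The wrist crop puts the window centre at raw (398,221.5), and the scene crop at (323.6,207.4). The holder's yaw is about 122.5° against a target of 121.3°, with its axis at the TCP.

```bash
python3 - <<'E'
from h import *
from station import r
i=r.camera_info("wrist"); S=r.camera_info("scene"); s=r.sense()
a=plane(i,(398,221.5),.073)[0]; b=plane(S,(323.6,207.4),.073)[0]; print(a,b,tri(i,(398,221.5),S,(323.6,207.4)))
im=cv2.imread("pics/wrist2.png"); hsv=cv2.cvtColor(im,cv2.COLOR_BGR2HSV); m=cv2.inRange(hsv,(10,150,120),(30,255,255)); m[:150]=0;m[345:]=0;m[:,:390]=0
k=max(cv2.findContours(m,cv2.RETR_EXTERNAL,cv2.CHAIN_APPROX_NONE)[0],key=cv2.contourArea)[:,0]
# front edge of the top: leftmost orange pixel per row, direction fit
rows=np.arange(k[:,1].min()+8,k[:,1].max()-8); v=np.array([k[k[:,1]==y,0].min() for y in rows]); print(k.min(0),k.max(0))
p=plane(i,np.c_[v,rows],.093); g=cv2.fitLine(p[:len(p)//2+10].astype(np.float32),cv2.DIST_HUBER,0,.01,.01).ravel(); print("front edge az",np.degrees(np.arctan2(g[1],g[0])),p[::12].round(3).tolist())
w=(a+b)/2; o=np.array([.517,-.856])
for dist in(.035,):
    t=w+o*(.022+dist); print(w,t); print(row(s,(*t,.2),133.2),row(s,(*t,.136),133.2))
E
```

```text
[0.5623227  0.14765843] [0.56144513 0.14770183] (array([0.56228095, 0.14749405, 0.07360168]), np.float64(0.0003543180736945967))
[419 171] [511 266]
front edge az 32.447643 [[0.511, 0.139], [0.519, 0.144], [0.527, 0.15], [0.537, 0.154], [0.544, 0.162], [0.553, 0.169], [0.565, 0.172]]
[0.56188392 0.14768013] [0.59135292 0.09888813]
[-0.0239, 0.1087, 0.0, -0.0, -0.0001, 0.0075] [-0.0239, 0.1087, 0.1067, -0.0, -0.0001, 0.0075]
```

{"name": "play_rows", "arguments": {
  "commands": [0,0,0.03,0,0,0,0,0,0.06,0,0,0,0,0,0.09,0,0,0,0,0,0.107,0,0,0,0,0,0.107,0,0,0,-0.005,0.02,0.107,0,0,0,-0.01,0.04,0.107,0,0,0,-0.015,0.06,0.107,0,0,0,-0.02,0.08,0.107,0,0,0,-0.022,0.1,0.107,0,0,0,-0.024,0.108,0.107,0,0,0,-0.024,0.108,0.107,0,0,0,-0.024,0.108,0.107,0,0,0,-0.024,0.108,0.107,0,0,0]
}}

```text
time: 8.68
tool_pos: [0.5921, 0.098, 0.1361]
tool_rot: [-1.191, 2.907, -0.001]
force: [0.5, -0.5, -3.3]
finger_gap: 0.0173
grip_force: 40.0
```

```bash
python3 - <<'E'
from h import *
from station import r
s=r.sense(); im={n:r.camera(n)[:,:,::-1] for n in("scene","side")}; print(s['time'],s['tool_pos'],np.round(s['joints'],2)); t=[]
for n in im:
    u,v=proj(r.camera_info(n),[.575,.12,.07])[0].astype(int); x,y=u-50,v-38; print(n,x,y)
    t.append(cv2.resize(im[n][y:y+75,x:x+100],(400,300),interpolation=cv2.INTER_CUBIC))
cv2.imwrite("pics/c4.png",np.hstack(t))
E
```

```text
8.6833 [0.5921482  0.09803352 0.13605531] [-0.2   0.51 -0.07  1.76  0.05  0.88  2.05]
scene 262 172
side 183 130
```

View pics/c4.png

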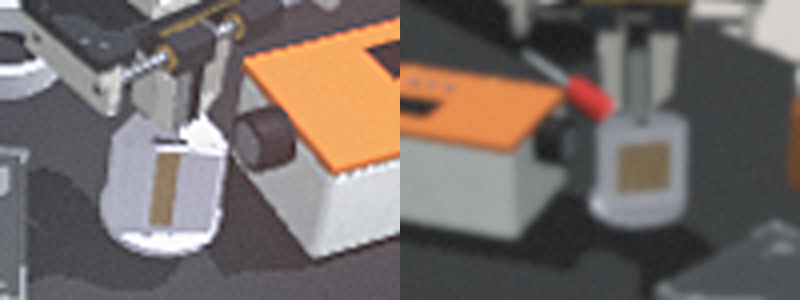

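The scene and side crops show the holder upright in front of the barrel, gap clear. The strip is at about scene (303,219) and the square at about side (244,171), so the round side faces the window. I hold here, then rotate.

{"name": "play_rows", "arguments": {
  "commands": [0,0,0,0,0,0,0,0,0,0,0,0,0,0,0,0,0,0,0,0,0,0,0,0,0,0,0,0,0,0,0,0,0,0,0,0,0,0,0,0,0,0,0,0,0,0,0,0,0,0,0,0,0,0,0,0,0,0,0,0,0,0,0,0,0,0,0,0,0,0,0,0]
}}

```text
time: 9.78
tool_pos: [0.5917, 0.0988, 0.1359]
tool_rot: [-1.193, 2.906, 0.0]
force: [-0.5, 0.7, -3.0]
finger_gap: 0.0171
grip_force: 40.0
```

{"name": "play_rows", "arguments": {
  "commands": [0,0,0,0,0,0.03,0,0,0,0,0,0.067,0,0,0,0,0,0.104,0,0,0,0,0,0.141,0,0,0,0,0,0.178,0,0,0,0,0,0.215,0,0,0,0,0,0.252,0,0,0,0,0,0.289,0,0,0,0,0,0.326,0,0,0,0,0,0.363,0,0,0,0,0,0.4,0,0,0,0,0,0.437,0,0,0,0,0,0.474,0,0,0,0,0,0.511,0,0,0,0,0,0.548,0,0,0,0,0,0.585,0,0,0,0,0,0.622,0,0,0,0,0,0.65,0,0,0,0,0,0.667,0,0,0,0,0,0.667]
}}

```text
time: 11.45
tool_pos: [0.5917, 0.0993, 0.1359]
tool_rot: [-1.924, -2.483, -0.0]
force: [1.1, 0.3, -2.8]
finger_gap: 0.0173
grip_force: 40.0
```

{"name": "play_rows", "arguments": {
  "commands": [0,0,0,0,0,0,0,0,0,0,0,0,0,0,0,0,0,0,0,0,0,0,0,0]
}}

```text
time: 11.78
tool_pos: [0.5917, 0.0988, 0.136]
tool_rot: [-1.921, -2.486, -0.0]
force: [0.9, 0.8, -2.7]
finger_gap: 0.017
grip_force: 40.0
```

```bash
cat > chk.py <<'E'
from h import *
from station import r
s=r.sense(); i=r.camera_info("wrist")
print(s['time'],s['tool_pos'],np.round(s['joints'],2),"thy",np.degrees(np.arctan2(*R.from_rotvec(s['tool_rot']).apply([0,1,0])[[1,0]])))
im=r.camera("side")[:,:,::-1]; D=r.camera_info("side"); hsv=cv2.cvtColor(im,cv2.COLOR_BGR2HSV)
u,v=proj(D,[*s['tool_pos'][:2],.073])[0].astype(int); m=np.zeros(hsv.shape[:2],np.uint8); m[v-18:v+18,u-16:u+18]=cv2.inRange(hsv,(8,70,40),(25,200,220))[v-18:v+18,u-16:u+18]
k=max(cv2.findContours(m,cv2.RETR_EXTERNAL,cv2.CHAIN_APPROX_NONE)[0],key=cv2.contourArea); mo=cv2.moments(k); c=(mo['m10']/mo['m00'],mo['m01']/mo['m00'])
d=plane(D,c,.073)[0]-s['tool_pos'][:2]; print(cv2.boundingRect(k),c,d,"side az",np.degrees(np.arctan2(d[1],d[0])))
E
python3 chk.py
```

```text
11.7833 [0.59173731 0.09876317 0.13596673] [-0.58  0.53  0.48  1.79 -0.31  0.89  0.29] thy 14.609752196751968
(242, 164, 2, 15) (242.55, 171.3) [-0.0135602  -0.01826853] side az -126.58544071140356
```

{"name": "play_rows", "arguments": {
  "commands": [0,0,0,0,0,0,0,0,0,0,0,0,0,0,0,0,0,0,0,0,0,0,0,0,0,0,0,0,0,0,0,0,0,0,0,0,0,0,0,0,0,0,0,0,0,0,0,0,0,0,0,0,0,0,0,0,0,0,0,0,0,0,0,0,0,0]
}}

```text
time: 12.75
tool_pos: [0.5917, 0.0988, 0.1359]
tool_rot: [-1.922, -2.485, -0.0]
force: [-0.3, 0.3, -1.8]
finger_gap: 0.0174
grip_force: 40.0
```

{"name": "play_rows", "arguments": {
  "commands": [0,0,0,0,0,0.03,0,0,0,0,0,0.067,0,0,0,0,0,0.104,0,0,0,0,0,0.141,0,0,0,0,0,0.178,0,0,0,0,0,0.215,0,0,0,0,0,0.252,0,0,0,0,0,0.289,0,0,0,0,0,0.326,0,0,0,0,0,0.363,0,0,0,0,0,0.4,0,0,0,0,0,0.437,0,0,0,0,0,0.474,0,0,0,0,0,0.511,0,0,0,0,0,0.548,0,0,0,0,0,0.585,0,0,0,0,0,0.622,0,0,0,0,0,0.65,0,0,0,0,0,0.667,0,0,0,0,0,0.667]
}}

```text
time: 14.42
tool_pos: [0.5917, 0.0992, 0.1357]
tool_rot: [3.112, -0.426, -0.0]
force: [0.1, 0.1, -3.1]
finger_gap: 0.0177
grip_force: 40.0
```

{"name": "play_rows", "arguments": {
  "commands": [0,0,0,0,0,0,0,0,0,0,0,0,0,0,0,0,0,0,0,0,0,0,0,0]
}}

```text
time: 14.75
tool_pos: [0.5917, 0.0988, 0.136]
tool_rot: [-3.113, 0.422, -0.0]
force: [0.5, -0.1, -2.9]
finger_gap: 0.0175
grip_force: 40.0
```

```bash
python3 chk.py; python3 - <<'E'
from h import *
from station import r
s=r.sense(); x=[]
D=r.camera_info("side"); im=r.camera("side")[:,:,::-1]; S=r.camera_info("scene"); im2=r.camera("scene")[:,:,::-1]
t=[cv2.resize(a[y:y+75,x:x+100],(400,300),interpolation=cv2.INTER_CUBIC) for a,x,y in((im2,262,172),(im,183,130))]
cv2.imwrite("pics/c5.png",np.hstack(t))
# tray seen in scene: rim outline from the first picture, wide ROI, adaptive
g=cv2.cvtColor(cv2.imread("pics/scene0.png"),cv2.COLOR_BGR2GRAY); print("tray px of est", proj(S,[.6085,-.055,.018]))
hx=np.array([[1,1],[1,-1],[-1,-1],[-1,1]])*.07
for n,I_ in(("scene",S),("side",D)):
    f="pics/%s0.png"%n; g=cv2.cvtColor(cv2.imread(f),cv2.COLOR_BGR2GRAY); m=cv2.inRange(g,68,140); u,v=proj(I_,[.6085,-.055,.01])[0].astype(int)
    q=np.zeros_like(m); q[v-28:v+28,u-36:u+36]=m[v-28:v+28,u-36:u+36]; k=max(cv2.findContours(q,cv2.RETR_EXTERNAL,cv2.CHAIN_APPROX_NONE)[0],key=cv2.contourArea)
    b=cv2.minAreaRect(plane(I_,k[:,0],.012).astype(np.float32)); print(n,cv2.boundingRect(k),(u,v),b)
E
```

```text
14.75 [0.59174332 0.09880706 0.13603769] [-0.91  0.72  1.05  1.82 -0.72  1.05 -1.41] thy -105.44201435376743
(238, 166, 12, 11) (243.68115942028984, 170.90890269151137) [-0.00916325 -0.01843567] side az -116.429185340886
tray px of est [[241.46103892 225.53943269]]
scene (205, 199, 72, 56) (np.int64(241), np.int64(227)) ((0.599199652671814, -0.0610429048538208), (0.20109228789806366, 0.20082804560661316), 10.473776817321777)
side (246, 184, 68, 41) (np.int64(279), np.int64(203)) ((0.6096218824386597, -0.052544064819812775), (0.17358523607254028, 0.16008463501930237), 7.739058494567871)
```

View pics/c5.png

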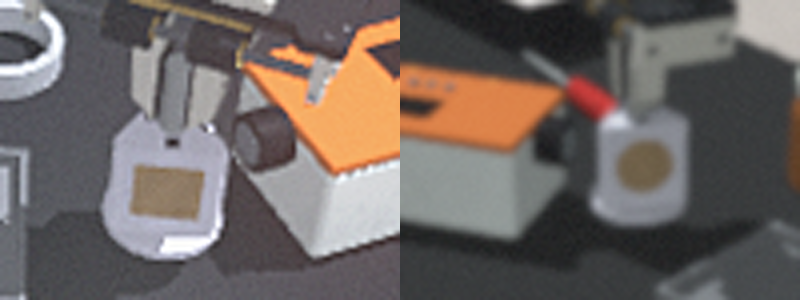

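The last crops show the square at about scene (304,220) and the round at about side (244,171), so the strip faces the window with the holder upright. I hold here and compute the tray move.

{"name": "play_rows", "arguments": {
  "commands": [0,0,0,0,0,0,0,0,0,0,0,0,0,0,0,0,0,0,0,0,0,0,0,0,0,0,0,0,0,0,0,0,0,0,0,0,0,0,0,0,0,0,0,0,0,0,0,0,0,0,0,0,0,0,0,0,0,0,0,0,0,0,0,0,0,0]
}}

```text
time: 15.82
tool_pos: [0.5917, 0.0988, 0.1359]
tool_rot: [-3.113, 0.423, 0.0]
force: [1.2, 0.6, -2.5]
finger_gap: 0.0175
grip_force: 40.0
```

```bash
python3 - <<'E'
from h import *
from station import r
s=r.sense(); i=r.camera_info("wrist"); R0=R.from_rotvec(s['tool_rot']); rel=R0.inv()*R.from_rotvec(i['orientation']); off=R0.inv().apply(i['eye']-s['tool_pos'])
t=np.radians(134.42); y=np.array([np.cos(t),np.sin(t),0]); z=np.array([0,0,-1.]); Rt=R.from_matrix(np.c_[np.cross(y,z),y,z])
j=dict(i); j['eye']=np.array([.62674,.04156,.19975])+Rt.apply(off); j['orientation']=(Rt*rel).as_rotvec()
w=plane(j,[[301,79],[211,186],[102,109]],.018); print("wrist",w.round(3).tolist(),(w[0]+w[2])/2)
c=plane(r.camera_info("scene"),[[217,208],[270,209],[269,250],[212,250]],.018); print("scene",c.round(3).tolist(),c.mean(0))
th=-105.4; T=(.610,-.055)
for p in((.625,.045,.15),(.625,.045,.20),(*T,.20),(*T,.125),(*T,.111)): print(row(s,p,th))
E
```

```text
wrist [[0.533, 0.002], [0.669, 0.011], [0.686, -0.115]] [ 0.60947369 -0.05642977]
scene [[0.555, -0.134], [0.533, 0.009], [0.678, 0.027], [0.702, -0.109]] [ 0.61691837 -0.05162633]
[0.0774, 0.0716, -0.0235, -0.0, 0.0, -0.0005]
[0.0774, 0.0716, -0.1068, -0.0, 0.0, -0.0005]
[0.0978, 0.2389, -0.1068, -0.0, 0.0, -0.0005]
[0.0978, 0.2389, 0.0182, -0.0, 0.0, -0.0005]
[0.0978, 0.2389, 0.0415, -0.0, 0.0, -0.0005]
```

{"name": "play_rows", "arguments": {
  "commands": [0.02,0.018,0,0,0,0,0.04,0.037,0,0,0,0,0.06,0.055,-0.01,0,0,0,0.077,0.072,-0.04,0,0,0,0.08,0.09,-0.08,0,0,0,0.085,0.12,-0.1,0,0,0,0.09,0.16,-0.1,0,0,0,0.095,0.2,-0.1,0,0,0,0.098,0.23,-0.1,0,0,0,0.098,0.239,-0.09,0,0,0,0.098,0.239,-0.07,0,0,0,0.098,0.239,-0.04,0,0,0,0.098,0.239,-0.02,0,0,0,0.098,0.239,0,0,0,0,0.098,0.239,0.01,0,0,0,0.098,0.239,0.018,0,0,0,0.098,0.239,0.018,0,0,0,0.098,0.239,0.018,0,0,0]
}}

```text
time: 17.32
tool_pos: [0.6103, -0.0551, 0.1253]
tool_rot: [3.113, -0.423, 0.0]
force: [0.0, 0.1, -3.1]
finger_gap: 0.0173
grip_force: 40.0
```

{"name": "play_rows", "arguments": {
  "commands": [0,0,0.004,0,0,0,0,0,0.008,0,0,0,0,0,0.012,0,0,0,0,0,0.016,0,0,0,0,0,0.02,0,0,0,0,0,0.022,0,0,0,0,0,0.022,0,0,0,0,0,0.022,0,0,0,0,0,0.022,0,0,0]
}}

```text
time: 18.07
tool_pos: [0.6102, -0.0551, 0.112]
tool_rot: [-3.113, 0.424, -0.0]
force: [0.4, -1.0, -3.4]
finger_gap: 0.0174
grip_force: 40.0
```

Force −3.4 N: it still hangs, within about 1 mm of the floor. I go down in small steps until it touches.

{"name": "play_rows", "arguments": {
  "commands": [0,0,0.001,0,0,0,0,0,0.002,0,0,0,0,0,0.003,0,0,0,0,0,0.003,0,0,0,0,0,0.003,0,0,0]
}}

```text
time: 18.48
tool_pos: [0.6103, -0.0552, 0.1111]
tool_rot: [-3.112, 0.424, -0.001]
force: [-2.2, 2.2, 7.4]
finger_gap: 0.0173
grip_force: 40.0
```

It stands on the floor (+7 N). I release and retreat.

{"name": "play_rows", "arguments": {
  "commands": [0,0,0,0,0,0,0,0,0,0,0,0,0,0,0,0,0,0,0,0,0,0,0,0,0,0,0,0,0,0,0,0,0,0,0,0,0,0,0,0,0,0,0,0,0,0,0,0],
  "claw": 0.6
}}

```text
time: 19.15
tool_pos: [0.6101, -0.0551, 0.1101]
tool_rot: [3.113, -0.424, -0.0]
force: [-0.2, 0.2, 0.8]
finger_gap: 0.055
grip_force: 0.0
```

{"name": "play_rows", "arguments": {
  "commands": [0,0,-0.03,0,0,0,0,0,-0.07,0,0,0,0,0,-0.12,0,0,0,0,0,-0.17,0,0,0,0,0,-0.22,0,0,0,0,0,-0.25,0,0,0,0,0,-0.25,0,0,0,0,0,-0.25,0,0,0,0,0,-0.25,0,0,0]
}}

```text
time: 19.9
tool_pos: [0.6097, -0.0547, 0.2593]
tool_rot: [-3.113, 0.423, 0.002]
force: [-0.4, 0.7, -0.2]
finger_gap: 0.0551
grip_force: 0.0
```

```bash
python3 - <<'E'
from station import r
import cv2, numpy as np
a=r.camera("scene")[150:270,180:340,::-1]; b=r.camera("side")[130:250,200:360,::-1]
cv2.imwrite("pics/end.png",np.hstack([cv2.resize(q,(400,300)) for q in(a,b)])); print(r.sense()['time'],r.sense()['tool_pos'])
E
```

```text
20.0 [ 0.60949055 -0.05474664  0.25886588]
```

View pics/end.png

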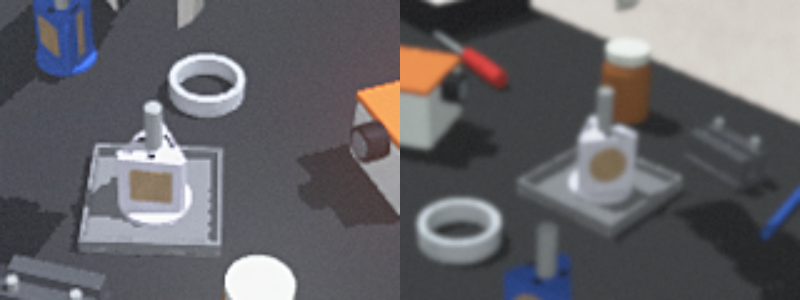

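The holder stands upright in the middle of the tray (scene about (241,222)), the gripper is clear of it, and the bystanders are where they were.

```bash
python3 -c "
from station import r
print(r.sign_off())"
```

```text
the job is handed in; nothing more can be done
None
```

I held the round, square and strip sides in turn still before the reader window, then stood the holder upright in the grey tray and handed the job in at about 20 s; the hand-in returned no verdict, and no bumps or moved bystanders showed in the readings or final pictures.

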